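Close up the specimen carrier

TASK

Stand the last specimen pot (yellow cap) upright in the empty middle bay of the white carrier, then put the blue lid on so that it sits fully home, and swing both red-tipped clamp arms right down onto it. The arms may be hanging over the mouth: swing them out of the way first. Keep the pot and the lid the right way up, set them down rather than dropping them, and leave the bottle, tip box, tube rack and amber jar where they stand.

Things in the scene. Friction and masses are not known exactly. Their poses are not given: they have to be found in the camera images.
- carrier: Open white specimen carrier, orange side stripes, fixed to the bench (cannot move). Outer 110 (x) x 180 (y) x 85 mm high, walls and floor 6 mm. Origin: centre of its underside, on the bench; z up, y along its length through both clamps. Three bays in a row along y: the outer two (y = +-56 mm) hold fixed blue-capped pots, tops 72 mm above the bench; the middle one is empty.
- mouth (a point): Centre of the carrier's rim plane, 85 mm above the bench; axes as the carrier's. The mouth is 98 (x) x 168 (y) mm. On each end wall a dark clamp bracket, 34 mm wide (x), reaches out to |y| = 112 mm; its two cheeks, at |y| 96 to 112 mm, rise to 113 mm above the bench.
- bay (a point): Centre of the floor of the empty middle bay, 6 mm above the bench, axes as the carrier's. The bay is 54 (x) x 52 (y) mm up to 28 mm above the bench. Higher up there are 49 mm from its centre to each long wall (x), room for fingers; the dividers across y end 40 mm above the bench, the neighbouring pots stand beyond them.
- pot: Loose specimen pot, white with a yellow cap, 90 g: 66 mm high in all, body 42 mm diameter, cap 44 mm diameter from 48 to 66 mm up. Origin: centre of its underside. Starts upright on the bench.
- lid: Loose blue lid, 250 g: plate 114 (x) x 180 (y) x 8 mm; under it a black plug 88 x 158 x 6 mm that drops into the carrier's mouth with 5 mm play each way. Origin: centre of the plug's underside; z up. Starts right way up on the bench; fits either way round. Fully home its origin is 79 mm, its plate's top 93 mm above the bench. A clamp arm below about 1.7 rad is in its way.
- lid_handle (a point): Centre of the black grip bar on the lid, 45 mm above the lid's origin. The bar is 12 mm wide (lid x), 56 mm long (lid y), 14 mm high, with 24 mm of clear height between it and the plate. Held lightly or moved fast, the lid can tip a little about the pads.
- clamp_left (a joint): Angle of the clamp arm on the carrier's +y end, rad: 0 = right down, level, pointing inward over the carrier (its rubber foot then 1 mm above a seated lid); pi/2 = upright; 2.05 = stop, leaning outward. Stiff hinge (0.08 N m): it stays where it is left; it can be led by its grip or swept and pressed down with shut fingers.
- clamp_left_hinge (a point): Hinge of that arm: its axis runs along the carrier's x, at y = +104 mm, 103 mm above the bench. Axes as the carrier's.
- clamp_left_grip (a point): Centre of the red grip cylinder at the tip of that arm, 60 mm from the hinge: 14 mm diameter, 18 mm long along the hinge axis; the arm is 10 mm wide. Pinched on its flat ends from above, the grip turns between the pads while the arm is led round in an arc with the tool still upright. Arm down: its centre is 10 mm above a seated lid's plate, so pinch with the fingertips.
- clamp_right (a joint): The same for the arm on the carrier's -y end: 0 = right down, pi/2 = upright, 2.05 = stop, leaning outward.
- clamp_right_hinge (a point): Hinge of that arm, at the carrier's y = -104 mm, 103 mm above the bench.
- clamp_right_grip (a point): Centre of the red grip cylinder at the tip of that arm, as on the other.
- buffer: Bystander: clear bottle with blue cap, 60 mm diameter, 160 mm high, loose. Origin: centre of its underside.
- tipbox: Bystander: green pipette-tip box with clear cover, 82 (x) x 112 (y) x 63 mm, loose. Origin: centre of its underside.
- rack: Bystander: orange tube rack with capped tubes, 60 (x) x 200 (y) mm, 98 mm high with tubes, loose. Origin: centre of its underside.
- jar: Bystander: amber jar with black cap, 54 mm diameter, 85 mm high, loose. Origin: centre of its underside.

How it is judged:
By the outcome, as a careful person would: the job done as asked, in the order asked, and still so for the second after the job is handed in, with the robot touching nothing.
It also fails if it takes over 72 s, if anything falls off the work surface, if the arm or the gripper's body presses on something with over 40 N, if the wrist force passes 120 N, or if a joint passes its speed limit or range.

ROBOT

A 7-joint arm with a two-finger parallel gripper is mounted at the origin on the work surface. World frame = base frame: x ahead of the robot, y to its left, z up, the work surface at z = 0. Lengths are in m, angles in rad, forces in N, time in s.
With the tool pointing down it reaches from about 0.35 to 0.9 m from the base axis. Payload 8.1 kg.
Tool frame: the origin (TCP) lies on the centre line of the jaws, within the pads' length; the fingertips stand 25 mm ahead of it and the grasp point (between the pads) lies 6 mm ahead of it; z points along the fingers, y is the line along which they close (so a half turn about z gives the same grasp; the last joint's range is limited). The gripper opens to 92 mm and grips with 3 to 60 N. Pads are 19 mm wide; open, the fingers measure 130 mm over their backs; the gripper's body (75 mm by 190 mm) begins 47 mm behind the grasp point.
Start: joints at [1.138, 0.434, 0.025, 1.573, -0.012, 1.134, -0.075], TCP at [0.202, -0.591, 0.252] pointing down, gripper open.
Joint ranges: [-2.62, 2.62], [-0.44, 2.09], [-1.27, 1.32], [0.08, 2.57], [-1.32, 4.46], [0.12, 2], [-2.74, 2.74]. Speed limits (rad/s): [2.22, 2.22, 3.01, 3.01, 3.14, 3.14, 3.14].

INTERFACE

Orientations are given as a unit quaternion [w, x, y, z].
In Python, from rig import bot, viewer, monitor, finish_job gives the robot as it stands (bot), with the cameras (viewer), the readings (monitor) and the job as plain functions.
- The arm moves only by the shell command python3 shift.py [OPENING] [FORCE], which reads ROWS from standard input. ROWS is a JSON list of rows, 1 to 10 of them, each written [[dx, dy, dz], [rx, ry, rz]]: dx, dy, dz in m, then a rotation vector rx, ry, rz in rad; each row shifts and turns the commanded pose from where the row before left it, along the tool's axes as they then stand; what a row does not reach is not made up. A row lasts 1/12 s, in which the tool goes at most 0.0417 m and 0.125 rad, less where a joint would pass 70% of its speed; a pose out of reach is approached as far as the arm can. OPENING is the finger opening in m, set as the command begins (- or left out keeps the last). The fingers move at their own pace and stop on an object; FORCE is the grip in N (left out, the last holds). Time passes only in rows, so rows that do not move let the fingers close. It prints the time, the measured TCP pose, the force, the opening and the grip force at its end. Input that does not fit is refused with a message, and nothing moves.
- monitor.sense(): the state, without advancing time (a new reading comes with each control period).
- viewer.snapshot(name): name is "scene" or "top" or "wrist"; returns a dict with "image" (420x560x3 uint8, red, green, blue), "fovy" (degrees; the focal length in pixels is half the picture's height over the tangent of half this angle, whatever the lens; pixels are square), "cx", "cy" (the principal point, pixels), "pose" (4x4, takes a point from camera to world coordinates). Camera axes: x right, y down, z forward; pixel columns grow to the right and rows downward; lengths in m; the calibration is good to about 2 mm. A picture is of the moment at which its call begins. There is no depth.
- finish_job(): hands the job in; it is judged then, once.
The state is a dict: "time_s": time; "q": joint angles; "qvel": joint speeds; "effort": joint torques, N m; "position": TCP position; "eef_rot": TCP orientation; "contact_force": force on the tool from outside, world axes, zero at the start; "torque": the same for the moment, N m; "grip_width": finger opening in m; "gripper_force": force on a finger pad.
Only numpy, scipy, OpenCV 4.12 (cv2) and the standard library are available. Lean on these libraries where they do the work, as an engineer would, in place of code of your own. Each camera call takes 0.05 s, during which the arm holds its last target. There are 200 camera calls.

## Working session

There is one attempt and no reset: what is moved stays moved. The work goes in short steps, Python scripts to look and compute and a shell command to move; the robot and the scene stay as the last step left them, time stands still between calls to the robot, and variables do not carry over. Pictures are saved under pics/ and viewed, at most 14 in all, crops included, and the job is handed in when it is done.

```bash
ls; mkdir -p pics
cat > h.py <<'E'
import numpy as np,cv2
from rig import bot, viewer, monitor, finish_job
def snap(n,f):
    s=viewer.snapshot(n); cv2.imwrite(f'pics/{f}.png',s['image'][:,:,::-1]); np.savez(f'pics/{f}.npz',**{k:s[k] for k in('fovy','cx','cy','pose')}); return s
def load(f): return dict(np.load(f'pics/{f}.npz'))
def pt(s,u,v,z):
    f=210/np.tan(np.radians(float(s['fovy']))/2); P=s['pose']
    d=P[:3,:3]@np.array([(u-s['cx'])/f,(v-s['cy'])/f,1]); o=P[:3,3]
    return o+d*(z-o[2])/d[2]
def px(s,p):
    f=210/np.tan(np.radians(float(s['fovy']))/2); P=s['pose']
    c=P[:3,:3].T@(np.array(p)-P[:3,3]); return c[:2]/c[2]*f+[float(s['cx']),float(s['cy'])]
E
python3 - <<'E'
from h import *
s=snap('top','top0');snap('scene','sc0');print(s['pose'],s['fovy'])
im=cv2.imread('pics/top0.png');cv2.imwrite('pics/top0b.png',cv2.resize(im,(800,600),interpolation=cv2.INTER_CUBIC))
st=monitor.sense();print(st)
E
```

```text
pics
rig.py
shift.py
[[-1.89146378e-02 -9.96976012e-01  7.53728590e-02  4.91942214e-01]
 [-9.99762438e-01  1.80430721e-02 -1.22276689e-02 -5.76423432e-06]
 [ 1.08307346e-02 -7.55862352e-02 -9.97080446e-01  9.78138213e-01]
 [ 0.00000000e+00  0.00000000e+00  0.00000000e+00  1.00000000e+00]] 55.18283032332517
{'time_s': 0.1, 'q': array([ 1.13836749,  0.43514163,  0.02501929,  1.57402514, -0.01156938,
        1.13398704, -0.07510455]), 'qvel': array([ 9.03248073e-04,  5.78213492e-05, -7.13491326e-04, -1.15375784e-03,
       -1.80975489e-03, -8.79214604e-04,  2.32424135e-03]), 'effort': array([ 2.68234042e-03, -6.69134331e+01,  9.88088809e-01, -3.15151119e+01,
       -6.05060044e-02,  3.73465929e-02,  1.34467869e-04]), 'position': array([ 0.20220553, -0.59093414,  0.25102385]), 'eef_rot': array([-6.79182596e-04,  9.86440586e-01,  1.64117242e-01, -2.02008298e-04]), 'contact_force': array([0.0434109 , 1.29636698, 0.31459381]), 'torque': array([-0.02529948,  0.03896786,  0.00313833]), 'gripper_force': 0.0, 'grip_width': 0.09130793053765943}
```

View pics/top0b.png

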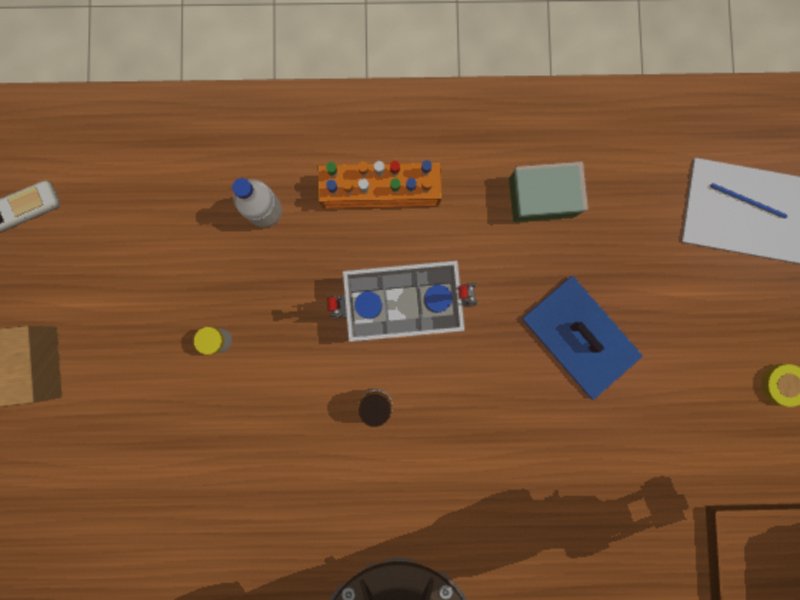

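View pics/sc0.png

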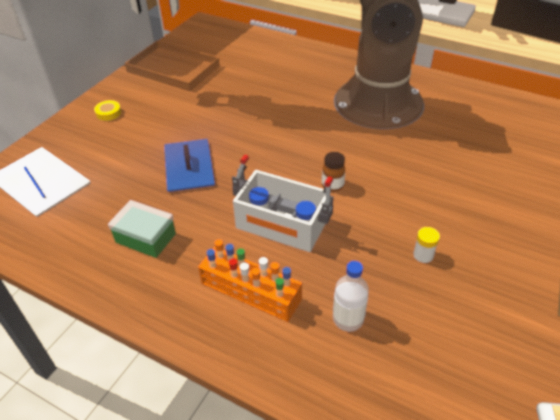

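The top view (shown at 800x600) has the pot at about (208,341), the carrier spanning (345–463, 262–340), the lid around (582,338), and the arms near (333,306) and (467,293). I'll enlarge these areas.

Run:
```python
import cv2,numpy as np
im=cv2.imread('pics/top0.png')
a=cv2.resize(im[175:245,220:340],None,fx=6.6,fy=6.6,interpolation=cv2.INTER_CUBIC)[:, :792]
cv2.imwrite('pics/cropA.png',a)
b=cv2.resize(im[188:284,360:455],None,fx=6,fy=6,interpolation=cv2.INTER_CUBIC)
p=cv2.resize(im[220:256,130:166],None,fx=6,fy=6,interpolation=cv2.INTER_CUBIC)
c=np.zeros((576,790,3),np.uint8);c[:,:570]=b;c[:216,572:788]=p
s=cv2.imread('pics/sc0.png')
cv2.imwrite('pics/cropB.png',c)
```

```text
(no output)
```

View pics/cropA.png

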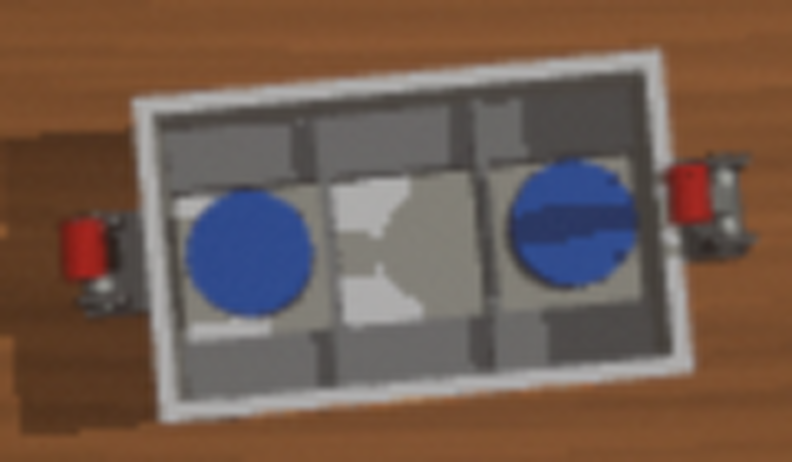

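View pics/cropB.png

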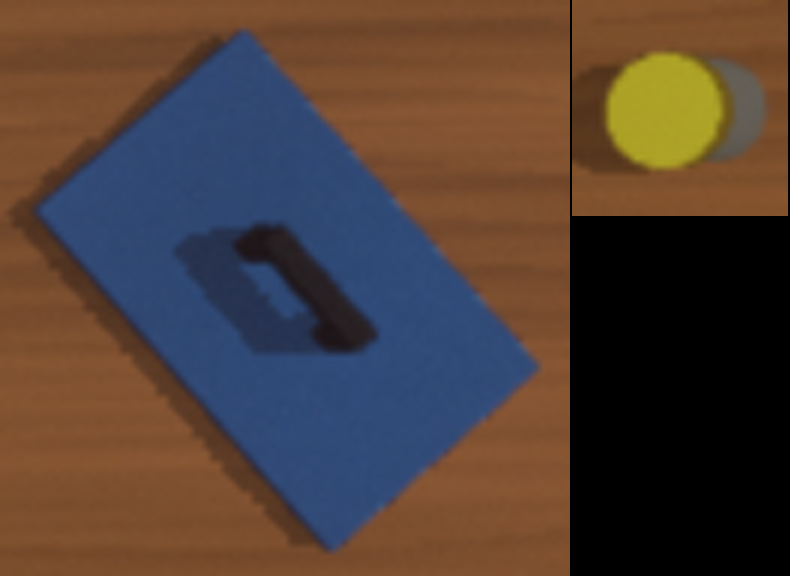

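Crop A: the rim corners are (133,98), (660,50), (692,370), (163,422), with red grips at (84,250) and (690,194). Crop B: the lid corners are (243,28), (540,367), (332,552), (36,210), and the pot cap centre is (664,111).

Run:
```python
from h import *
s=load('top0')
A=lambda X,Y,z:pt(s,(X+.5)/6.6-.5+220,(Y+.5)/6.6-.5+175,z)
B=lambda X,Y,z:pt(s,(X+.5)/6-.5+360,(Y+.5)/6-.5+188,z)
def rect(c):
    TL,TR,BR,BL=c; m=np.mean(c,0)
    y=(TL+BL-TR-BR)/2; x=(TL+TR-BL-BR)/2
    print(m.round(4),'len',np.linalg.norm(y),'wid',np.linalg.norm(x),'yaw y-edge',np.arctan2(-y[0],y[1]),'x',np.arctan2(x[1],x[0]));return m,np.arctan2(-y[0],y[1])
m,yaw=rect([A(*c,.085) for c in((133,98),(660,50),(692,370),(163,422))])
l,ly=rect([B(*c,.014) for c in((36,210),(243,28),(540,367),(332,552))])  # check
P=[B(*c,.014) for c in((243,28),(540,367),(332,552),(36,210))]
e=(P[0]+P[3]-P[1]-P[2])/2; print('lid long',np.linalg.norm(e),'ang',np.arctan2(-e[0],e[1]), 'w',np.linalg.norm((P[0]+P[1]-P[2]-P[3])/2))
print('lid handle px', [ (px(s,[*l[:2],.052])-[360,188]+.5)*6])
print('pot',pt(s,(92.5)/6-.5+130,111.5/6-.5+220,.066))
R=np.array([[np.cos(yaw),-np.sin(yaw)],[np.sin(yaw),np.cos(yaw)]])
from scipy.optimize import brentq
for X,Y,sg in((84,250,1),(690,194,-1)):
    for th in np.arange(.8,2.1,.1):
        z=.103+.06*np.sin(th); p=A(X,Y,z); q=R.T@(p[:2]-m[:2]); print(sg,round(th,2),q.round(4),'exp y',round(sg*(.104-.06*np.cos(th)),4))
```

```text
[ 0.5491 -0.0186  0.085 ] len 0.17904120605189913 wid 0.1093725239794838 yaw y-edge 0.0763266638292267 x 0.07628114196978766
[ 0.4867 -0.32    0.014 ] len 0.11227428102166266 wid 0.1785003635170791 yaw y-edge 0.6915350320421452 x 0.6867408953655978
lid long 0.1785003635170791 ang -0.8840554314292988 w 0.11227428102166266
lid handle px [array([320.59365511, 288.56632475])]
pot [0.49263292 0.29147027 0.066     ]
1 0.8 [0.001  0.1047] exp y 0.0622
1 0.9 [0.0007 0.1043] exp y 0.0667
1 1.0 [0.0005 0.1039] exp y 0.0716
1 1.1 [0.0003 0.1036] exp y 0.0768
1 1.2 [1.000e-04 1.034e-01] exp y 0.0823
1 1.3 [-0.      0.1032] exp y 0.088
1 1.4 [-1.000e-04  1.031e-01] exp y 0.0938
1 1.5 [-1.00e-04  1.03e-01] exp y 0.0998
1 1.6 [-0.0002  0.103 ] exp y 0.1058
1 1.7 [-1.00e-04  1.03e-01] exp y 0.1117
1 1.8 [-0.      0.1032] exp y 0.1176
1 1.9 [1.000e-04 1.033e-01] exp y 0.1234
1 2.0 [0.0002 0.1035] exp y 0.129
-1 0.8 [ 0.0006 -0.0868] exp y -0.0622
-1 0.9 [ 0.0003 -0.0862] exp y -0.0667
-1 1.0 [ 0.0001 -0.0858] exp y -0.0716
-1 1.1 [-0.0001 -0.0854] exp y -0.0768
-1 1.2 [-0.0003 -0.0851] exp y -0.0823
-1 1.3 [-0.0004 -0.0848] exp y -0.088
-1 1.4 [-0.0005 -0.0846] exp y -0.0938
-1 1.5 [-0.0005 -0.0845] exp y -0.0998
-1 1.6 [-0.0006 -0.0845] exp y -0.1058
-1 1.7 [-0.0005 -0.0846] exp y -0.1117
-1 1.8 [-0.0005 -0.0847] exp y -0.1176
-1 1.9 [-0.0003 -0.0849] exp y -0.1234
-1 2.0 [-0.0002 -0.0852] exp y -0.129
```

```bash
cat > to.py <<'E'
# to.py x y z phi [w]: tool-axes displacement to a target given in carrier frame (w: world), phi=tool x yaw minus 1.647
import sys; from h import *
from scipy.spatial.transform import Rotation as Ro
M=np.array([.5491,-.0186]); a=.0763
c=lambda a:np.array([[np.cos(a),-np.sin(a)],[np.sin(a),np.cos(a)]])
def go(x,y,z,phi=0,w=False):
    s=monitor.sense(); q=s['eef_rot']; R=Ro.from_quat([q[1],q[2],q[3],q[0]]).as_matrix(); p=s['position']
    t=np.array([x,y,z]) if w else np.r_[M+c(a)@[x,y],z]
    g=a+np.pi/2+phi; T=np.array([[np.cos(g),np.sin(g),0],[np.sin(g),-np.cos(g),0],[0,0,-1]]).T
    T=np.array([[np.cos(g),np.sin(g),0],[np.sin(g),-np.cos(g),0],[0,0,-1.]])
    print('t',round(s['time_s'],2),'carr',(c(a).T@(p[:2]-M)).round(4),p[2].round(4),'grip',s['grip_width'].round(4),'F',s['contact_force'].round(1))
    print('d tool',(R.T@(t-p)).round(4),'rot',Ro.from_matrix(R.T@T).as_rotvec().round(4))
if __name__=='__main__':
    v=[float(i) for i in sys.argv[1:5]]; go(*v,w=len(sys.argv)>5)
E
echo '[[[0,0,0],[0,0,-0.125]],[[0,0,0],[0,0,-0.125]],[[0,0,0],[0,0,-0.125]],[[0,0,0],[0,0,-0.125]],[[0,0,0],[0,0,-0.125]],[[0,0,0],[0,0,-0.125]],[[0,0,0],[0,0,-0.125]],[[0,0,0],[0,0,-0.125]],[[0,0,0],[0,0,-0.125]],[[0,0,0],[0,0,-0.125]]]' | python3 shift.py 0 10
echo '[[[0,0,0],[0,0,-0.067]],[[0,0,0],[0,0,0]]]' | python3 shift.py
python3 to.py 0 -.04 .17 0
```

```text
time_s: 0.93
position: [0.2022, -0.5911, 0.2513]
eef_rot: [-0.0, 0.702, 0.712, 0.0]
contact_force: [0.1, 0.3, -0.0]
grip_width: 0.0297
gripper_force: 0.0
time_s: 1.1
position: [0.2021, -0.5912, 0.2513]
eef_rot: [-0.0, 0.679, 0.734, 0.0]
contact_force: [0.3, 0.6, -0.8]
grip_width: 0.0164
gripper_force: 0.0Traceback (most recent call last):
  File "to.py", line 14, in <module>
    v=[float(i) for i in sys.argv[1:5]]; go(*v,w=len(sys.argv)>5)
                                         ~~^^^^^^^^^^^^^^^^^^^^^^
  File "to.py", line 11, in go
    print('t',round(s['time_s'],2),'carr',(c(a).T@(p[:2]-M)).round(4),p[2].round(4),'grip',s['grip_width'].round(4),'F',s['contact_force'].round(1))
                                                                                           ^^^^^^^^^^^^^^^^^^^^^
AttributeError: 'float' object has no attribute 'round'
```

```bash
sed -i "s/s\['grip_width'\].round(4)/round(s['grip_width'],4)/; /^    g=/s/;.*//" to.py
echo '[[[0.0315,0.0243,0],[0,0,0]],[[0.0315,0.0243,0],[0,0,0]],[[0.0315,0.0243,0],[0,0,0]],[[0.0315,0.0243,0],[0,0,0]],[[0.0315,0.0243,0],[0,0,0]],[[0.0315,0.0243,0],[0,0,0]],[[0.0315,0.0243,0],[0,0,0]],[[0.0315,0.0243,0],[0,0,0]]]' | python3 shift.py
echo '[[[0.0315,0.0243,0],[0,0,0]],[[0.0315,0.0243,0],[0,0,0]],[[0.0315,0.0243,0],[0,0,0]],[[0.0315,0.0243,0],[0,0,0]],[[0.0315,0.0243,0],[0,0,0]],[[0.0315,0.0243,0],[0,0,0]],[[0.0315,0.0243,0],[0,0,0]],[[0.0315,0.0243,0],[0,0,0]],[[0,0,0],[0,0,0]]]' | python3 shift.py | head -1
python3 to.py 0 -.04 .17 0
```

```text
time_s: 1.77
position: [0.3776, -0.3235, 0.2517]
eef_rot: [0.0, 0.681, 0.732, -0.0]
contact_force: [1.5, 0.3, 0.2]
grip_width: 0.0003
gripper_force: 0.0
time_s: 2.52
t 2.52 carr [ 0.0034 -0.032 ] 0.252 grip 0.0005 F [0.4 0.7 0.2]
d tool [-0.0084 -0.0036  0.0819] rot [ 0.0029 -0.0049  0.0064]
```

```bash
echo '[[[0,-0.002,0.027],[0,0,0]],[[0,-0.002,0.027],[0,0,0]],[[0,0,0.028],[0,0,0]],[[0,0,0],[0,0,0]],[[-0.02,0,0],[0,0,0]],[[-0.02,0,0],[0,0,0]],[[-0.02,0,0],[0,0,0]],[[-0.018,0,0],[0,0,0]],[[0,0,0],[0,0,0]],[[0,0,0],[0,0,0]]]' | python3 shift.py
python3 to.py 0 -.11 .17 0
echo '[[[0.04,0,0],[0,0,0]],[[0.04,0,0],[0,0,0]],[[0.04,0,0],[0,0,0]],[[0.03,0,0],[0,0,0]],[[0.02,0,0],[0,0,0]],[[0.02,0,0],[0,0,0]],[[0.02,0,0],[0,0,0]],[[0.01,0,0],[0,0,0]],[[0,0,0],[0,0,0]],[[0,0,0],[0,0,0]]]' | python3 shift.py
python3 to.py 0 .11 .17 0
```

```text
time_s: 3.35
position: [0.5538, -0.1318, 0.1712]
eef_rot: [-0.003, 0.679, 0.734, 0.002]
contact_force: [-1.9, 16.2, 3.0]
grip_width: 0.0008
gripper_force: 8.1
t 3.35 carr [-0.0039 -0.1132] 0.1712 grip 0.0008 F [-1.9 16.2  3. ]
d tool [0.0032 0.0039 0.0012] rot [ 0.0002 -0.0071  0.0015]
time_s: 4.18
position: [0.5374, 0.0817, 0.1704]
eef_rot: [0.0, 0.68, 0.733, 0.0]
contact_force: [0.1, 0.5, 1.4]
grip_width: 0.0006
gripper_force: 0.4
t 4.18 carr [-0.004   0.1009] 0.1704 grip 0.0006 F [0.1 0.5 1.4]
d tool [0.0091 0.004  0.0004] rot [ 0.0006  0.0003 -0.0006]
```

```bash
echo '[[[0.01,0,0],[0,0,0]],[[0,0,0],[0,0,0]],[[0,0,0],[0,0,0]],[[-0.02,0,0],[0,0,0]],[[-0.01,0,-0.03],[0,0,0]],[[0,0,-0.03],[0,0,0]],[[0,0,-0.03],[0,0,0]],[[0,0,0],[0,0,0]]]' | python3 shift.py | head -2
python3 to.py .4926 .2915 .061 0 w
```

```text
time_s: 4.85
position: [0.5412, 0.0625, 0.2653]
t 4.85 carr [-0.0017  0.0815] 0.2653 grip 0.0007 F [ 0.8  1.3 -0.5]
d tool [ 0.2318 -0.033   0.2043] rot [ 0.0081 -0.001  -0.0015]
```

```bash
echo '[[[0.0386,-0.0055,0],[0,0,0]],[[0.0386,-0.0055,0],[0,0,0]],[[0.0386,-0.0055,0],[0,0,0]],[[0.0386,-0.0055,0],[0,0,0]],[[0.0386,-0.0055,0],[0,0,0]],[[0.0386,-0.0055,0],[0,0,0]],[[0,0,0],[0,0,0]],[[0,0,0],[0,0,0]]]' | python3 shift.py .08 15 | head -2
python3 - <<'E'
from h import *
s=snap('wrist','w1')
p=[.4926,.2915,.066]
print(px(s,p))
E
python3 to.py .4926 .2915 .061 0 w
```

```text
time_s: 5.52
position: [0.4868, 0.2931, 0.2595]
[291.33851093 193.59211215]
t 5.57 carr [-0.0375  0.3133] 0.2593 grip 0.053 F [ 0.  -0.6 -0. ]
d tool [0.0003 0.0049 0.1983] rot [-0.0006  0.0002  0.0014]
```

View pics/w1.png

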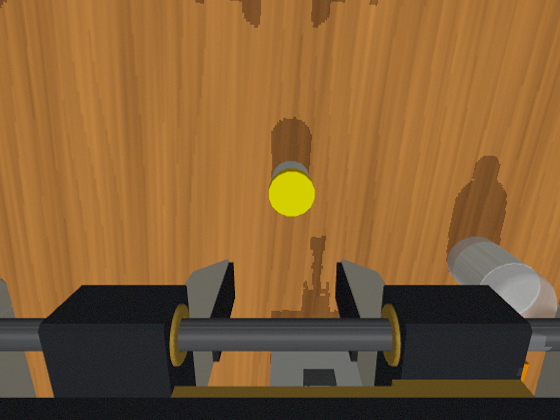

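The cap is at (292,193), within 1 px of the prediction, so I'll grasp.

```bash
echo '[[[0,0.0049,0.035],[0,0,0]],[[0,0,0.035],[0,0,0]],[[0,0,0.035],[0,0,0]],[[0,0,0.035],[0,0,0]],[[0,0,0.03],[0,0,0]],[[0,0,0.018],[0,0,0]],[[0,0,0.01],[0,0,0]],[[0,0,0],[0,0,0]],[[0,0,0],[0,0,0]]]' | python3 shift.py | head -2
python3 to.py .4926 .2915 .061 0 w
echo '[[[0,0,0],[0,0,0]],[[0,0,0],[0,0,0]],[[0,0,0],[0,0,0]],[[0,0,0],[0,0,0]],[[0,0,0],[0,0,0]],[[0,0,0],[0,0,0]],[[0,0,0],[0,0,0]],[[0,0,0],[0,0,0]]]' | python3 shift.py 0 15
python3 to.py .4926 .2915 .061 0 w
```

```text
time_s: 6.32
position: [0.4937, 0.29, 0.0621]
t 6.32 carr [-0.0317  0.312 ] 0.0621 grip 0.0797 F [0.3 0.  0.3]
d tool [ 0.0015 -0.001   0.0011] rot [ 0.0001  0.0003 -0.0018]
time_s: 6.98
position: [0.4931, 0.2909, 0.062]
eef_rot: [0.0, 0.68, 0.733, 0.0]
contact_force: [0.3, -0.3, 4.3]
grip_width: 0.0434
gripper_force: 15.0
t 6.98 carr [-0.0322  0.3129] 0.062 grip 0.0434 F [ 0.3 -0.3  4.3]
d tool [ 0.0006 -0.0005  0.001 ] rot [ 0.0003 -0.     -0.0003]
```

```bash
echo '[[[0,0,-0.01],[0,0,0]],[[0,0,-0.03],[0,0,0]],[[0,0,-0.035],[0,0,0]],[[0,0,-0.035],[0,0,0]],[[0,0,-0.035],[0,0,0]],[[0,0,-0.035],[0,0,0]],[[0,0,-0.02],[0,0,0]],[[0,0,0],[0,0,0]]]' | python3 shift.py | tail -2
python3 to.py 0 0 .067 0
echo '[[[-0.02,0.002,0],[0,0,0]],[[-0.035,0.0035,0],[0,0,0]],[[-0.035,0.0035,0],[0,0,0]],[[-0.035,0.0035,0],[0,0,0]],[[-0.035,0.0035,0],[0,0,0]],[[-0.035,0.0035,0],[0,0,0]],[[-0.035,0.0035,0],[0,0,0]],[[-0.035,0.0035,0],[0,0,0]],[[-0.03,0.003,0],[0,0,0]],[[-0.018,0.001,0],[0,0,0]]]' | python3 shift.py|tail -2
echo '[[[0,0,0],[0,0,0]],[[0,0,0],[0,0,0]],[[0,0,0],[0,0,0]]]' | python3 shift.py|tail -1
python3 to.py 0 0 .067 0
python3 -c "
from h import *
snap('wrist','w2');s=snap('top','t2')
im=cv2.imread('pics/t2.png');a=cv2.resize(im[165:255,215:345],None,fx=4,fy=4);b=cv2.imread('pics/w2.png')
cv2.imwrite('pics/m2.png',cv2.resize(np.hstack([cv2.resize(a,(560,420)),b]),(800,300)))
"
```

```text
grip_width: 0.0435
gripper_force: 15.0
t 7.65 carr [-0.0309  0.3145] 0.2674 grip 0.0435 F [ 0.3  0.5 -0.7]
d tool [-0.3152  0.0296  0.1994] rot [ 0.0069 -0.0039 -0.0001]
grip_width: 0.0433
gripper_force: 15.0
gripper_force: 15.0
t 8.73 carr [-0.0024  0.0008] 0.2615 grip 0.0435 F [ 0.4  0.2 -0.9]
d tool [-0.001   0.0025  0.1945] rot [-0.0007 -0.0008  0.0005]
```

View pics/w2.png

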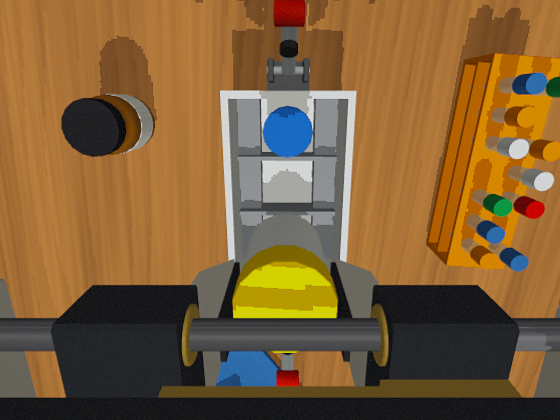

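The wrist view shows the pot upright in the jaws. The far rim corners are at about (220,91) and (355,91), and both arms are out. I'll check the rim calibration, then lower.

```bash
python3 - <<'E'
from h import *; import to
s=load('w2')
for u,v in((220,91),(355,91)): print(to.c(to.a).T@(pt(s,u,v,.085)[:2]-to.M))
for u,v in((288,131),): print(to.c(to.a).T@(pt(s,u,v,.072)[:2]-to.M))
E
echo '[[[-0.001,0.0025,0.02],[0,0,0]],[[0,0,0.035],[0,0,0]],[[0,0,0.035],[0,0,0]],[[0,0,0.035],[0,0,0]],[[0,0,0.02],[0,0,0]],[[0,0,0.015],[0,0,0]],[[0,0,0.01],[0,0,0]],[[0,0,0],[0,0,0]],[[0,0,0],[0,0,0]]]' | python3 shift.py
python3 to.py 0 0 .067 0
```

```text
[-0.05504172  0.08859683]
[0.05401106 0.08849727]
[6.36925726e-05 5.58431522e-02]
time_s: 9.58
position: [0.5499, -0.0189, 0.092]
eef_rot: [-0.0, 0.679, 0.734, 0.0]
contact_force: [-0.7, -0.1, -0.4]
grip_width: 0.0435
gripper_force: 15.0
t 9.58 carr [ 0.0007 -0.0004] 0.092 grip 0.0435 F [-0.7 -0.1 -0.4]
d tool [ 0.0004 -0.0007  0.025 ] rot [-0.0001 -0.0003  0.0008]
```

```bash
echo '[[[0,0,0.007],[0,0,0]],[[0,0,0.006],[0,0,0]],[[0,0,0.005],[0,0,0]],[[0,0,0.003],[0,0,0]],[[0,0,0.002],[0,0,0]],[[0,0,0],[0,0,0]],[[0,0,0],[0,0,0]]]' | python3 shift.py
python3 to.py 0 0 .068 0
```

```text
time_s: 10.17
position: [0.5498, -0.0197, 0.0687]
eef_rot: [-0.0, 0.68, 0.733, -0.0]
contact_force: [-0.1, -0.3, -0.9]
grip_width: 0.0437
gripper_force: 15.0
t 10.17 carr [ 0.0006 -0.0012] 0.0687 grip 0.0437 F [-0.1 -0.3 -0.9]
d tool [ 0.0012 -0.0006  0.0007] rot [-0.0001 -0.     -0.0004]
```

```bash
echo '[[[0,0,0.001],[0,0,0]],[[0,0,0.001],[0,0,0]],[[0,0,0],[0,0,0]]]' | python3 shift.py|grep -E 'pos|contact'
python3 to.py 0 0 .068 0
```

```text
position: [0.5501, -0.0197, 0.0678]
contact_force: [-3.2, -0.4, 10.8]
t 10.42 carr [ 0.0009 -0.0012] 0.0678 grip 0.0433 F [-3.2 -0.4 10.8]
d tool [ 0.0012 -0.0009 -0.0002] rot [ 0.001   0.0006 -0.0004]
```

```bash
echo '[[[0,0,-0.0005],[0,0,0]],[[0,0,0],[0,0,0]],[[0,0,0],[0,0,0]],[[0,0,0],[0,0,0]]]' | python3 shift.py .053|tail -3
echo '[[[0,0,-0.01],[0,0,0]],[[0,0,-0.03],[0,0,0]],[[0,0,-0.035],[0,0,0]],[[0,0,-0.035],[0,0,0]],[[0,0,-0.035],[0,0,0]],[[0,0,-0.03],[0,0,0]],[[0,0,0],[0,0,0]]]' | python3 shift.py|head -2
python3 to.py .4867 -.32 .25 -.958 w
```

```text
contact_force: [-0.1, 0.2, -0.6]
grip_width: 0.0524
gripper_force: 0.0
time_s: 11.33
position: [0.5526, -0.0188, 0.2492]
t 11.33 carr [ 0.0034 -0.0005] 0.2492 grip 0.053 F [ 0.9 -0.6 -0. ]
d tool [-0.2953 -0.0886 -0.0015] rot [ 0.0093 -0.0042  0.9579]
```

```bash
echo '[[[-0.037,-0.011,0],[0,0,0]],[[-0.037,-0.011,0],[0,0,0]],[[-0.037,-0.011,0],[0,0,0]],[[-0.037,-0.011,0],[0,0,0]],[[-0.037,-0.011,0],[0,0,0]],[[-0.037,-0.011,0],[0,0,0]],[[-0.037,-0.011,0],[0,0,0]],[[-0.037,-0.011,0],[0,0,0]],[[0,0,0],[0,0,0.125]],[[0,0,0],[0,0,0.125]]]' | python3 shift.py .07|head -1
echo '[[[0,0,0],[0,0,0.125]],[[0,0,0],[0,0,0.125]],[[0,0,0],[0,0,0.125]],[[0,0,0],[0,0,0.125]],[[0,0,0],[0,0,0.125]],[[0,0,0],[0,0,0.083]],[[0,0,0],[0,0,0]],[[0,0,0],[0,0,0]]]' | python3 shift.py |head -1
python3 to.py .4867 -.32 .25 -.958 w
python3 -c "
from h import *
s=snap('wrist','w3'); print(px(s,[.4867,-.32,.058]))
t=snap('top','t3');print(px(t,[.5491,-.0186,.072]))"
```

```text
time_s: 12.17
time_s: 12.83
t 12.83 carr [-0.0875 -0.2969] 0.2425 grip 0.0699 F [ 0.5  1.3 -0.3]
d tool [ 0.0026  0.0004 -0.0075] rot [ 0.0001 -0.      0.0029]
[284.05582965 191.30170164]
[281.9628615  210.41920368]
```

View pics/w3.png

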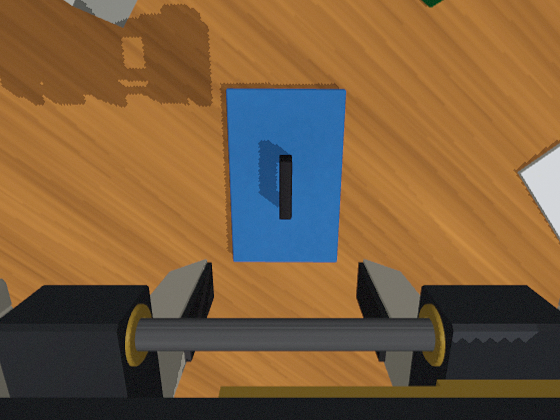

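The grip bar is centred at about (286,187) and the lid axis is vertical in the picture, so the yaw is aligned. I'll refine the position from that point.

Run:
```python
from h import *; import to
p=pt(load('w3'),286,187,.052); print(p)
c=np.mean([pt(load('w3'),*q,.014) for q in((226,90),(346,90),(337,262),(233,262))],0); print(c)
to.go(p[0],p[1],.051,-.958,True)
```

```text
[ 0.48977922 -0.31975342  0.052     ]
[ 0.48616609 -0.32221402  0.014     ]
t 12.93 carr [-0.0876 -0.297 ] 0.2424 grip 0.0698 F [ 0.4 -0.6  0.1]
d tool [0.0052 0.0021 0.1914] rot [ 0.     -0.0001  0.0027]
```

```bash
echo '[[[0.003,0.001,0.03],[0,0,0]],[[0,0,0.035],[0,0,0]],[[0,0,0.035],[0,0,0]],[[0,0,0.035],[0,0,0]],[[0,0,0.025],[0,0,0]],[[0,0,0.015],[0,0,0]],[[0,0,0.01],[0,0,0]],[[0,0,0.005],[0,0,0]],[[0,0,0],[0,0,0]],[[0,0,0],[0,0,0]]]' | python3 shift.py .05 40| grep -E 'contact|width'
python3 to.py .4875 -.3205 .051 -.958 w
```

```text
contact_force: [-0.2, 0.2, -0.1]
grip_width: 0.0499
t 13.77 carr [-0.084  -0.2966] 0.053 grip 0.0499 F [-0.2  0.2 -0.1]
d tool [-0.0002 -0.0005  0.002 ] rot [ 0.0011 -0.0005  0.0001]
```

```bash
echo '[[[0,0,0.002],[0,0,0]],[[0,0,0],[0,0,0]],[[0,0,0],[0,0,0]],[[0,0,0],[0,0,0]],[[0,0,0],[0,0,0]],[[0,0,0],[0,0,0]],[[0,0,0],[0,0,0]],[[0,0,0],[0,0,0]]]' | python3 shift.py 0 40| grep -E 'contact|width|force'
python3 to.py .4875 -.3205 .051 -.958 w
echo '[[[0,0,-0.005],[0,0,0]],[[0,0,-0.015],[0,0,0]],[[0,0,-0.03],[0,0,0]],[[0,0,-0.035],[0,0,0]],[[0,0,-0.035],[0,0,0]],[[0,0,-0.035],[0,0,0]],[[0,0,-0.03],[0,0,0]],[[0,0,-0.015],[0,0,0]],[[0,0,0],[0,0,0]],[[0,0,0],[0,0,0]]]' | python3 shift.py| grep -E 'contact|width|force'
python3 to.py 0 0 .25 0
```

```text
contact_force: [-0.7, 0.5, 1.8]
grip_width: 0.0114
gripper_force: 40.0
t 14.43 carr [-0.0845 -0.2962] 0.0504 grip 0.0114 F [-0.7  0.5  1.8]
d tool [ 0.      0.0001 -0.0006] rot [ 0.      0.     -0.0004]
contact_force: [0.1, 0.6, -3.7]
grip_width: 0.0116
gripper_force: 40.0
t 15.27 carr [-0.0847 -0.2962] 0.2503 grip 0.0116 F [ 0.1  0.6 -3.7]
d tool [ 2.395e-01 -1.937e-01  2.000e-04] rot [ 7.000e-04  3.000e-04 -9.584e-01]
```

```bash
echo '[[[0,0,0],[0,0,-0.06]],[[0,0,0],[0,0,-0.1]],[[0,0,0],[0,0,-0.1]],[[0,0,0],[0,0,-0.1]],[[0,0,0],[0,0,-0.1]],[[0,0,0],[0,0,-0.1]],[[0,0,0],[0,0,-0.1]],[[0,0,0],[0,0,-0.1]],[[0,0,0],[0,0,-0.1]],[[0,0,0],[0,0,-0.098]]]' | python3 shift.py|head -1
echo '[[[0,0,0],[0,0,0]],[[0.01,0.003,0],[0,0,0]],[[0.025,0.007,0],[0,0,0]],[[0.035,0.01,0],[0,0,0]],[[0.035,0.01,0],[0,0,0]],[[0.035,0.01,0],[0,0,0]],[[0.035,0.01,0],[0,0,0]],[[0.035,0.01,0],[0,0,0]],[[0.035,0.01,0],[0,0,0]],[[0.026,0.008,0],[0,0,0]]]' | python3 shift.py |head -1
echo '[[[0.015,0.004,0],[0,0,0]],[[0.01,0.003,0],[0,0,0]],[[0,0,0],[0,0,0]],[[0,0,0],[0,0,0]],[[0,0,0],[0,0,0]],[[0,0,0],[0,0,0]]]' | python3 shift.py |head -1
python3 to.py 0 0 .13 0
python3 -c "
from h import *
snap('scene','s4');t=snap('top','t4');snap('wrist','w4')
a=cv2.imread('pics/t4.png')[150:260,200:360];b=cv2.imread('pics/s4.png')[110:270,210:370];
w=cv2.imread('pics/w4.png')
cv2.imwrite('pics/m4.png',np.hstack([cv2.resize(np.vstack([cv2.resize(a,(400,275)),cv2.resize(b,(400,325))]),(400,600),interpolation=2),np.vstack([cv2.resize(w,(400,300)),np.zeros((300,400,3),np.uint8)])]))"
```

```text
time_s: 16.1
time_s: 16.93
time_s: 17.43
t 17.43 carr [ 0.0002 -0.0021] 0.25 grip 0.0116 F [-0.9  0.6 -3.1]
d tool [ 2.2e-03 -1.0e-04  1.2e-01] rot [-0.0006  0.0008 -0.0035]
```

View pics/m4.png

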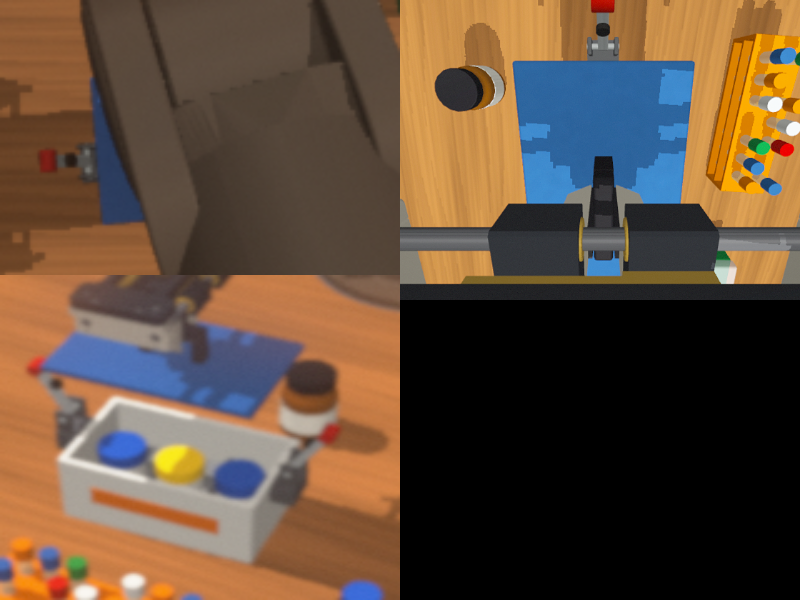

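The montage shows the yellow pot upright in the bay, the lid held level, and both arms out. In the wrist view the lid's far corners are at about (158,87) and (412,87). I'll check the lid offset from these.

Run:
```python
from h import *; import to
s=load('w4')
g=cv2.imread('pics/w4.png').astype(int); m=(g[:,:,0]-g[:,:,2]>60)
for v in(88,100,130): print(v,np.where(m[v,100:460])[0][[0,-1]]+100)
print([np.where(m[60:120,u])[0][0]+60 for u in(200,280,380)])
for u,v in((158,86.8),(412,86.8)): print(to.c(to.a).T@(pt(s,u,v,.2136)[:2]-to.M))
to.go(0,0,.13,0)
```

```text
88 [158 411]
100 [159 410]
130 [162 407]
[np.int64(86), np.int64(85), np.int64(86)]
[-0.05560305  0.0856582 ]
[0.05643827 0.08517401]
t 17.58 carr [ 0.0004 -0.0014] 0.2502 grip 0.0113 F [ 0.2  0.7 -1.8]
d tool [ 0.0015 -0.0004  0.1202] rot [-0.0002  0.0004 -0.0025]
```

```bash
echo '[[[0.003,0,0.01],[0,0,0]],[[0,0,0.02],[0,0,0]],[[0,0,0.025],[0,0,0]],[[0,0,0.02],[0,0,0]],[[0,0,0.015],[0,0,0]],[[0,0,0.01],[0,0,0]],[[0,0,0],[0,0,0]],[[0,0,0],[0,0,0]],[[0,0,0],[0,0,0]]]' | python3 shift.py | tail -3
python3 to.py 0 .0015 .1294 0
python3 -c "
from h import *
snap('wrist','w5');snap('scene','s5')
a=cv2.imread('pics/w5.png')[60:300,120:440];b=cv2.imread('pics/s5.png')[130:270,210:370]
cv2.imwrite('pics/m5.png',np.vstack([cv2.resize(a,(400,300)),cv2.resize(b,(400,300),interpolation=2)]))"
```

```text
contact_force: [0.1, -0.3, -2.6]
grip_width: 0.012
gripper_force: 40.0
t 18.33 carr [0.0012 0.0029] 0.151 grip 0.012 F [ 0.1 -0.3 -2.6]
d tool [-0.0014 -0.0012  0.0216] rot [ 0.0014 -0.0001 -0.0004]
```

View pics/m5.png

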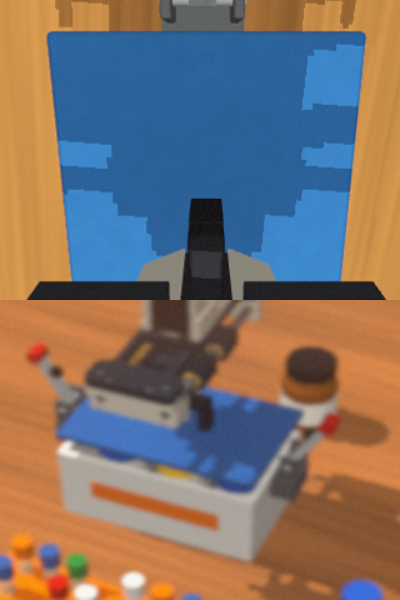

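The lid hovers level and centred over the rim. I'll lower it slowly.

```bash
echo '[[[-0.001,-0.001,0.003],[0,0,0]],[[0,0,0.004],[0,0,0]],[[0,0,0.004],[0,0,0]],[[0,0,0.003],[0,0,0]],[[0,0,0],[0,0,0]]]' | python3 shift.py | tail -3
python3 to.py 0 .0015 .1294 0
echo '[[[0,0,0.003],[0,0,0]],[[0,0,0.002],[0,0,0]],[[0,0,0.002],[0,0,0]],[[0,0,0],[0,0,0]],[[0,0,0],[0,0,0]]]' | python3 shift.py | tail -3
python3 to.py 0 .0015 .1294 0
```

```text
contact_force: [-0.7, -0.3, -3.6]
grip_width: 0.0115
gripper_force: 40.0
t 18.85 carr [-0.0009  0.0017] 0.1354 grip 0.0115 F [-0.7 -0.3 -3.6]
d tool [-0.0002  0.0009  0.006 ] rot [-0.0013 -0.     -0.0003]
contact_force: [-0.9, -0.1, 0.4]
grip_width: 0.0118
gripper_force: 40.0
t 19.27 carr [-0.0004  0.0018] 0.1294 grip 0.0118 F [-0.9 -0.1  0.4]
d tool [-0.0003  0.0004 -0.    ] rot [ 0.0002  0.0001 -0.0003]
```

```bash
echo '[[[0,0,0.0015],[0,0,0]],[[0,0,0],[0,0,0]],[[0,0,0],[0,0,0]]]' | python3 shift.py | tail -3
python3 to.py 0 .0015 .1294 0
echo '[[[0,0,-0.001],[0,0,0]],[[0,0,0],[0,0,0]],[[0,0,0],[0,0,0]],[[0,0,0],[0,0,0]],[[0,0,0],[0,0,0]]]' | python3 shift.py .05|tail -2
echo '[[[0,0,-0.01],[0,0,0]],[[0,0,-0.03],[0,0,0]],[[0,0,-0.035],[0,0,0]],[[0,0,-0.03],[0,0,0]],[[0,0,0],[0,0,0]],[[0,0,0],[0,0,0]]]' | python3 shift.py 0 20|tail -2
python3 to.py 0 .17 .17 0
python3 -c "
from h import *
snap('wrist','w6');snap('scene','s6')
a=cv2.imread('pics/w6.png')[60:300,120:440];b=cv2.imread('pics/s6.png')[130:270,210:370]
cv2.imwrite('pics/m6.png',np.vstack([cv2.resize(a,(400,300)),cv2.resize(b,(400,300),interpolation=2)]))"
```

```text
contact_force: [-8.8, -0.8, 18.6]
grip_width: 0.0116
gripper_force: 40.0
t 19.52 carr [-0.0004  0.0018] 0.1293 grip 0.0116 F [-8.8 -0.8 18.6]
d tool [-0.0003  0.0004 -0.0001] rot [ 0.0007  0.0009 -0.0004]
grip_width: 0.0403
gripper_force: 0.0
grip_width: 0.0093
gripper_force: 0.0
t 20.43 carr [0.0007 0.0019] 0.2361 grip 0.0093 F [-0.6 -0.2  0.3]
d tool [ 0.1682 -0.0011  0.066 ] rot [ 0.0043  0.0005 -0.0004]
```

View pics/m6.png

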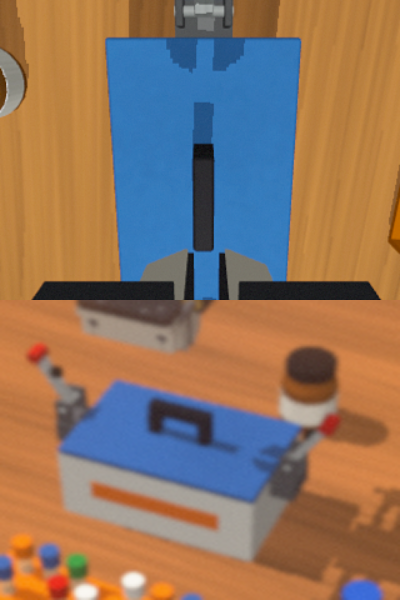

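The lid sits flush and home, and the arms are still out. Next I'll sweep the left arm in.

```bash
echo '[[[0.035,0,0],[0,0,0]],[[0.035,0,0],[0,0,0]],[[0.035,0,0],[0,0,0]],[[0.035,0,0],[0,0,0]],[[0.03,0,0],[0,0,0]],[[0,0,0],[0,0,0]],[[0,0,0.035],[0,0,0]],[[0,0,0.035],[0,0,0]],[[0,0,0],[0,0,0]],[[0,0,0],[0,0,0]]]' | python3 shift.py |tail -4
python3 to.py 0 .078 .165 0
echo '[[[-0.016,0,0],[0,0,0]],[[-0.016,0,0],[0,0,0]],[[-0.016,0,0],[0,0,0]],[[-0.016,0,0],[0,0,0]],[[-0.015,0,0],[0,0,0]],[[-0.014,0,0],[0,0,0]],[[0,0,0],[0,0,0]],[[0,0,0],[0,0,0]]]' | python3 shift.py |tail -3
python3 to.py 0 .078 .165 0
```

```text
eef_rot: [-0.002, 0.68, 0.734, -0.003]
contact_force: [-1.1, 0.2, 0.5]
grip_width: 0.0005
gripper_force: 0.0
t 21.37 carr [-0.0021  0.1709] 0.1619 grip 0.0005 F [-1.1  0.2  0.5]
d tool [-0.093   0.0021 -0.003 ] rot [-0.0057  0.0012 -0.0001]
contact_force: [0.2, 0.1, 0.1]
grip_width: 0.0007
gripper_force: 0.0
t 22.03 carr [0.0004 0.0783] 0.1653 grip 0.0007 F [0.2 0.1 0.1]
d tool [-0.0003 -0.0004  0.0002] rot [ 0.0018  0.     -0.0021]
```

```bash
echo '[[[0.004,0,0],[0,0,0]],[[0,0,-0.035],[0,0,0]],[[-0.024,0,0],[0,0,0]],[[0,0,0.02],[0,0,0]],[[0,0,0.015],[0,0,0]],[[-0.004,0,0.012],[0,0,0]],[[-0.004,0,0.01],[0,0,0]],[[-0.002,0,0.006],[0,0,0]],[[0,0,0],[0,0,0]],[[0,0,0],[0,0,0]]]' | python3 shift.py |tail -3
python3 to.py 0 .046 .135 0
```

```text
contact_force: [0.2, 1.1, 0.2]
grip_width: 0.0006
gripper_force: 0.0
t 22.87 carr [-0.0005  0.0493] 0.1356 grip 0.0006 F [0.2 1.1 0.2]
d tool [-0.0033  0.0005  0.0006] rot [-0.0006 -0.0004  0.0003]
```

```bash
echo '[[[-0.002,0,0.001],[0,0,0]],[[0,0,0.001],[0,0,0]],[[0,0,0.001],[0,0,0]],[[0,0,0.001],[0,0,0]],[[0,0,0],[0,0,0]],[[0,0,0],[0,0,0]]]' | python3 shift.py |tail -3
python3 to.py 0 .046 .135 0
python3 -c "
from h import *
snap('scene','s7');s=snap('wrist','w7');b=cv2.imread('pics/s7.png')[130:270,210:370]
cv2.imwrite('pics/m7.png',cv2.resize(b,(640,560),interpolation=2))"
```

```text
contact_force: [-7.1, 0.5, 24.2]
grip_width: 0.0002
gripper_force: 11.8
t 23.37 carr [0.0002 0.0475] 0.1339 grip 0.0002 F [-7.1  0.5 24.2]
d tool [-0.0015 -0.0002 -0.0011] rot [0.002  0.0002 0.0002]
```

View pics/m7.png

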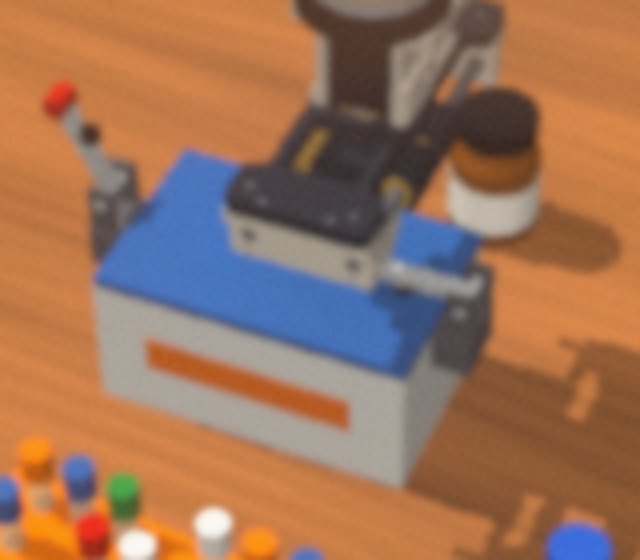

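The left arm is level and resting on the lid. I'll do the same on the right.

```bash
echo '[[[0,0,-0.02],[0,0,0]],[[0,0,-0.04],[0,0,0]],[[0,0,-0.04],[0,0,0]],[[-0.035,0,-0.004],[0,0,0]],[[-0.035,0,0],[0,0,0]],[[-0.035,0,0],[0,0,0]],[[-0.035,0,0],[0,0,0]],[[-0.035,0,0],[0,0,0]],[[-0.035,0,0],[0,0,0]],[[-0.008,0,0],[0,0,0]]]' | python3 shift.py |tail -3
echo '[[[0,0,0],[0,0,0]],[[0,0,0.035],[0,0,0]],[[0,0,0.035],[0,0,0]],[[0,0,0],[0,0,0]],[[0,0,0],[0,0,0]]]' | python3 shift.py |tail -3
python3 to.py 0 -.078 .165 0
echo '[[[0.016,0,0],[0,0,0]],[[0.016,0,0],[0,0,0]],[[0.016,0,0],[0,0,0]],[[0.016,0,0],[0,0,0]],[[0.015,0,0],[0,0,0]],[[0.014,0,0],[0,0,0]],[[0,0,0],[0,0,0]],[[0,0,0],[0,0,0]]]' | python3 shift.py |tail -3
python3 to.py 0 -.078 .165 0
```

```text
contact_force: [-0.3, -0.9, -0.9]
grip_width: 0.0003
gripper_force: 0.0
contact_force: [-0.1, -0.0, 0.6]
grip_width: 0.0005
gripper_force: 0.0
t 24.72 carr [-0.0014 -0.1697] 0.1649 grip 0.0005 F [-0.1 -0.   0.6]
d tool [0.0917 0.0016 0.0001] rot [-0.0035 -0.0019  0.0013]
contact_force: [-0.6, -1.3, 0.0]
grip_width: 0.0005
gripper_force: 0.0
t 25.38 carr [ 0.0008 -0.0774] 0.1679 grip 0.0005 F [-0.6 -1.3  0. ]
d tool [-0.0006 -0.0008  0.0029] rot [0.0029 0.0006 0.0018]
```

```bash
echo '[[[-0.004,0,0],[0,0,0]],[[0,0,-0.032],[0,0,0]],[[0.024,0,0],[0,0,0]],[[0,0,0.02],[0,0,0]],[[0,0,0.015],[0,0,0]],[[0.004,0,0.012],[0,0,0]],[[0.004,0,0.01],[0,0,0]],[[0.004,0,0.006],[0,0,0]],[[0,0,0],[0,0,0]],[[0,0,0],[0,0,0]]]' | python3 shift.py |tail -3
python3 to.py 0 -.046 .135 0
echo '[[[0,0,0.001],[0,0,0]],[[0,0,0.001],[0,0,0]],[[0,0,0.001],[0,0,0]],[[0,0,0.001],[0,0,0]],[[0,0,0],[0,0,0]]]' | python3 shift.py |tail -3
python3 to.py 0 -.046 .135 0
```

```text
contact_force: [0.1, -1.3, 2.6]
grip_width: 0.0006
gripper_force: 1.2
t 26.22 carr [-0.0003 -0.0478] 0.1351 grip 0.0006 F [ 0.1 -1.3  2.6]
d tool [0.0018 0.0003 0.0001] rot [-0.      0.0016 -0.0017]
contact_force: [-9.0, -3.6, 31.5]
grip_width: 0.0005
gripper_force: 15.5
t 26.63 carr [ 0.0001 -0.0476] 0.1336 grip 0.0005 F [-9.  -3.6 31.5]
d tool [ 0.0016 -0.0001 -0.0014] rot [ 0.0018  0.0026 -0.0017]
```

Both arms are pressed home. I'll retract clear and check.

```bash
echo '[[[0,0,-0.02],[0,0,0]],[[0,0,-0.04],[0,0,0]],[[0,0,-0.04],[0,0,0]],[[0,0,-0.04],[0,0,0]],[[0,-0.035,0],[0,0,0]],[[0,-0.035,0],[0,0,0]],[[0,-0.035,0],[0,0,0]],[[0,-0.035,0],[0,0,0]],[[0,0,0],[0,0,0]],[[0,0,0],[0,0,0]]]' | python3 shift.py |tail -3
python3 -c "
from h import *
t=snap('top','t8');snap('scene','s8');b=cv2.imread('pics/s8.png');a=cv2.imread('pics/t8.png')
cv2.imwrite('pics/m8.png',np.hstack([cv2.resize(b[120:270,200:400],(400,300),interpolation=2),cv2.resize(a,(400,300))]))"
```

```text
contact_force: [-0.0, -0.6, 1.4]
grip_width: 0.0006
gripper_force: 0.0
```

View pics/m8.png

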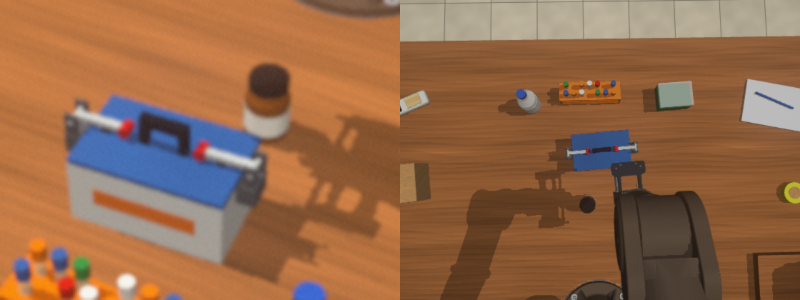

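The lid is flush, both arms are level over it with their red tips by the handle, and the bystanders are in place. I'm handing the job in.

```bash
python3 -c "
from rig import bot, viewer, monitor, finish_job
print(finish_job())"
```

```text
the job is handed in; nothing more can be done
None
```

I stood the pot upright in the middle bay, seated the lid fully home, pressed both clamp arms down onto it, and handed the job in at about 27 s; no verdict was returned.

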